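Set the centrifuge's stabiliser leg on its foot pad

ROBOT

A 7-joint arm with a two-finger parallel gripper is mounted at the origin on the work surface. World frame = base frame: x ahead of the robot, y to its left, z up, the work surface at z = 0. Lengths are in m, angles in rad, forces in N, time in s.
With the tool pointing down it reaches from about 0.35 to 0.9 m from the base axis. Payload 8.1 kg.
Tool frame: the origin (TCP) lies at the very end of the fingers, on their centre line; the grasp point (between the pads) lies arm.hold_point_z behind it (arm.hold_point_z is the distance from the TCP to the grasp point, in m); z points along the fingers, y is the line along which they close (so a half turn about z gives the same grasp; the last joint's range is limited). The gripper opens to 92 mm and grips with 3 to 60 N. Pads are 19 mm wide; open, the fingers measure 130 mm over their backs; the gripper's body (75 mm by 190 mm) begins 47 mm behind the grasp point.
Start: joints at [1.138, 0.434, 0.025, 1.573, -0.012, 1.134, -0.075], TCP at [0.202, -0.591, 0.187] pointing down, gripper open.
Joint ranges: [-2.62, 2.62], [-0.44, 2.09], [-1.27, 1.32], [0.08, 2.57], [-1.32, 4.46], [0.12, 2], [-2.74, 2.74]. Speed limits (rad/s): [2.22, 2.22, 3.01, 3.01, 3.14, 3.14, 3.14].

INTERFACE

Orientations are given as a rotation vector (axis times angle).
In Python, from cell import arm, vision, job, cut_out gives the robot as it stands. The module is installed in compiled form; this text tells all that it offers.
- The arm moves only by the tool play_rows, never from a script. Its argument "increments" is text: rows parted by semicolons, each of 5 numbers parted by spaces: the shift along the tool's x, y, z in cm, then the turn about the tool's z in degrees, then the opening, from -1 (shut) to 1 (fully open), so that 0 is half open. A call has 1 to 5 rows; each row shifts and turns the commanded pose from where the row before left it, along the tool's axes as they then stand; what a row does not reach is not made up. A row lasts 1/12 s, in which the tool goes at most 41.7 mm and 7.16 degrees, less where a joint would pass 70% of its speed; a pose out of reach is approached as far as the arm can. A call is refused whole if a number of a shift passes 4.17 or a number of a turn 7.16, either way. A call with a gripper value outside its range is refused whole. The fingers move at their own pace and stop on an object; "grip_force" is the grip in N (left out, the last holds). Time passes only in rows, so rows that do not move let the fingers close. It gives the time, the measured TCP pose, the force, the opening and the grip force at its end, in the units of the state.
- arm.observe(): the state, without advancing time (a new reading comes with each control period).
- vision.get_image(name): name is "scene" or "top" or "wrist"; returns a dict with "frame" (420x560x3 uint8, red, green, blue), "z_map" (420x560 float32, m along the optical axis (not along the pixel's ray), 0 where there is no reading), "mtx" (3x3 intrinsics, pixels), "distortion" ([k1, k2, p1, p2, k3] as OpenCV has them; the pictures are not rectified), "cam_to_world" (4x4, takes a point from camera to world coordinates). Camera axes: x right, y up, looking along -z (the intrinsics and any distortion apply to the point x, -y, -z); pixel columns grow to the right and rows downward; lengths in m; the calibration is good to about 2 mm. A picture is of the moment at which its call begins.
- job.sign_off(): hands the job in; it is judged then, once.
Trained networks look in a picture, given as the dict that the camera call returned (one of the last four; its "shot" number tells which), for a name from the list of things; names that differ only in an ending like _2 or _b are one class to them, and where a whole thing is asked for, a point or a joint stands for the part that bears it (a point fixed in the world has none). Each returns a list of dicts, best first, with "confidence" (0 to 1); they miss things now and then, are a little off and sometimes report something else, mostly with a low value. They report only what shows in the picture. A call takes as long as a camera call.
- cut_out(query, picture): "mask" (420x560 bool, what is visible of it) and "point" ([row, column] in pixels, amid what is visible of it).
The state is a dict: "clock": time; "joints": joint angles; "dq": joint speeds; "joint_efforts": joint torques, N m; "position": TCP position; "ee_rot": TCP orientation; "force": force on the tool from outside, world axes, zero at the start; "ft_torque": the same for the moment, N m; "width": opening from 0.0 (shut) to 1.0 (fully open); "gripper_force": force on a finger pad.
Only numpy, scipy, OpenCV 4.12 (cv2) and the standard library are available. Lean on these libraries where they do the work, as an engineer would, in place of code of your own. Each camera call takes 0.05 s, during which the arm holds its last target. There are 200 camera calls.

TASK

Steady the bench centrifuge before its run: slide the yellow foot pad under the stabiliser leg so that the foot will come down wholly on the pad's black disc, then wind the crank clockwise until the foot stands firmly on the pad. Go by the feel of the crank: stop once it is clearly heavier to turn than when running free, well before the leg starts to lift the machine, and let go. Leave the other things on the bench where they are.

Things in the scene. Friction and masses are not known exactly. Their poses are not given: they have to be found in the camera images.
- carriage: Cream bench centrifuge, 430 x 340 mm, top 265 mm up, on a low wheeled steel base; it does not move. Origin on the bench below its middle; x to its back, y to its left, z up. A steel outrigger beam (30 mm wide, 66 to 96 mm up) runs from its left (+y) side out to the stabiliser leg; from there to the centrifuge's side wall it is 165 mm.
- jack: Stabiliser leg at the beam's end. Origin on the bench straight below its upright axis; y outwards along the beam, z up. Fixed 48 mm tube (63 mm collar) from 60 mm up; slate gear head 70 mm across, top 250 mm up. A steel leg with a round rubber foot (68 mm) slides down out of it; the foot starts 22 to 32 mm above the bench. The pad can come in from any side but the beam's.
- crank_centre (a point): Point on the leg's upright axis, 303 mm above the bench, level with the middle of the crank handle, which circles it at 55 mm radius. The foot is straight below this point. Tops below the handle: crank arm 272 mm, hub nut 276 mm, above the bench.
- crank_handle (a point): Middle of the red crank handle: an upright round grip, 26 mm across, 50 mm tall (276 to 326 mm above the bench), open above and all round, spinning freely on its pin. Turned clockwise seen from above it winds the foot down, 10 mm a turn (0.8 to 1.8 turns to the pad). The crank stays where it is left, also under load.
- crank: Crank; origin on its axis under the arm, x along the arm to the handle. While turning free it takes a push of 1.6 N on the handle, the same all round. From the foot's touch the push climbs: slowly for the first quarter turn (slack, rubber), then about 0.7 N per 10 degrees. Firm: a steady push near 6 N (120 degrees past touch). Under 3 N is not firm yet, over 8 N too hard, 11 N lifts the machine.
- pad: Yellow foot pad, a stiff plastic board 240 (x) x 110 (y) x 14 mm, about 0.6 kg, flat on the bench, with an upright grab handle near one end and a black disc near the other. Origin in the middle of its underside; x along it from the grab handle to the disc, z up. 
- pad_grip (a point): Middle of the pad's grab handle: a flat-sided wall 16 mm thick (along the pad's x), 80 mm wide (along its y), from the pad's top (14 mm) to 60 mm above the bench; this point is 37 mm up and 95 mm behind the pad's middle; the board ends 25 mm behind it. Axes as the pad's.
- pad_spot (a point): Centre of the black disc, 100 mm across, on the pad's top face (14 mm up), 160 mm ahead (+x) of the grab handle's middle. Axes as the pad's.
- tube_rack: White tube rack with orange-capped tubes, 100 x 200 x 88 mm, to be left alone; origin at the middle of its underside.
- reagent: Amber bottle, 52 mm across, 115 mm tall, to be left alone; origin at the middle of its underside.
- tip_box: Blue pipette-tip box, 85 x 120 x 66 mm, to be left alone; origin at the middle of its underside.
- dishes: Stack of three clear dishes, 92 mm across, 45 mm tall, to be left alone; origin at the middle of its underside.
- timer: White lab timer, 75 x 60 x 29 mm, to be left alone; origin at the middle of its underside.
- marker: Marker pen lying flat, 133 mm long, 13 mm thick, to be left alone; origin at the middle of its underside.

How it is judged:
By the outcome, as a careful person would: the job done as asked, in the order asked, and still so for the second after the job is handed in, with the robot touching nothing.
It also fails if it takes over 72 s, if anything falls off the work surface, if the arm or the gripper's body presses on something with over 40 N, if the wrist force passes 120 N, or if a joint passes its speed limit or range.

## Working session

There is one attempt and no reset: what is moved stays moved. The work goes in short steps, Python scripts to look and compute and a tool call to move; the robot and the scene stay as the last step left them, time stands still between calls to the robot, and variables do not carry over. Pictures are saved under pics/ and viewed, at most 10 in all, crops included, and the job is handed in when it is done.

Besides the shell and the picture viewer there is one more tool, called after "Call:" as a command line: name --argument value ..., lists and objects as JSON in quotes. play_rows: Moves the arm, as the interface text tells. Its arguments: {"type":"object","properties":{"increments":{"type":"string"},"grip_force":{"type":"number"}},"required":["increments"]}

```bash
mkdir -p pics; cat > h.py <<'E'
import numpy as np, cv2
from cell import arm, vision, job, cut_out
from scipy.spatial.transform import Rotation as R
def w(pic, px):  # px Nx2 (col,row) -> world using z_map
    px=np.atleast_2d(px).astype(float)
    u=cv2.undistortPoints(px.reshape(-1,1,2),pic['mtx'],np.array(pic['distortion'],float)).reshape(-1,2)
    z=pic['z_map'][px[:,1].astype(int),px[:,0].astype(int)]
    ok=z>0
    p=np.c_[u[:,0]*z,-u[:,1]*z,-z,np.ones(len(z))][ok]
    return (p@np.array(pic['cam_to_world']).T)[:,:3]
def ray(pic,px,h): # intersect with plane z=h
    u=cv2.undistortPoints(np.array(px,float).reshape(-1,1,2),pic['mtx'],np.array(pic['distortion'],float)).reshape(2)
    T=np.array(pic['cam_to_world']);d=T[:3,:3]@[u[0],-u[1],-1];o=T[:3,3]
    return o+d*(h-o[2])/d[2]
def cloud(pic,m):
    r,c=np.nonzero(m); return w(pic,np.c_[c,r])
def save(pic,n): cv2.imwrite('pics/'+n+'.png',pic['frame'][:,:,::-1])
E
python3 - <<'E'
from h import *
s=arm.observe(); print({k:np.round(v,3) for k,v in s.items()}, arm.hold_point_z)
for n in ('scene','top'):
    p=vision.get_image(n); save(p,n+'0'); print(n,np.round(p['cam_to_world'],2).tolist())
    for q in ['carriage','jack','crank_handle','crank_centre','crank','pad','pad_grip','pad_spot','tube_rack','reagent','tip_box','dishes','timer','marker']:
        try: d=cut_out(q,p)
        except Exception as e: print(q,e); continue
        for k in d[:2]:
            c=cloud(p,k['mask'])
            if len(c): print(q,round(k['confidence'],2),k['point'],len(c),'med',np.round(np.median(c,0),3),'lo',np.round(np.percentile(c,2,0),3),'hi',np.round(np.percentile(c,98,0),3))
E
```

```text
{'clock': np.float64(0.0), 'joints': array([ 1.138,  0.435,  0.025,  1.574, -0.012,  1.134, -0.075]), 'dq': array([ 0.002, -0.001,  0.001,  0.   ,  0.   ,  0.   ,  0.   ]), 'joint_efforts': array([-0.0000e+00, -6.6784e+01,  9.8500e-01, -3.1446e+01, -6.1000e-02,
        4.3000e-02,  0.0000e+00]), 'position': array([ 0.202, -0.591,  0.186]), 'ee_rot': array([-3.097e+00, -5.150e-01,  1.000e-03]), 'force': array([ 0.575, -0.595, -0.25 ]), 'ft_torque': array([-0.025,  0.037, -0.003]), 'gripper_force': np.float64(0.0), 'width': np.float64(0.999)} 0.0188
scene [[0.46, -0.63, 0.63, 1.56], [0.89, 0.32, -0.33, -0.47], [0.01, 0.71, 0.7, 1.31], [0.0, 0.0, 0.0, 1.0]]
top [[0.01, 1.0, -0.09, 0.44], [-1.0, 0.01, 0.0, 0.04], [0.0, 0.09, 1.0, 1.48], [0.0, 0.0, 0.0, 1.0]]
carriage 0.92 [183.0, 439.2] 24152 med [ 0.609 -0.35   0.258] lo [ 0.425 -0.529  0.062] hi [ 0.823 -0.06   0.268]
carriage 0.38 [220.1, 302.3] 103 med [ 0.498 -0.014  0.323] lo [ 0.486 -0.031  0.002] hi [ 0.51  -0.003  0.327]
jack 0.57 [214.6, 312.3] 788 med [ 0.523 -0.052  0.249] lo [ 0.49  -0.09   0.004] hi [ 0.561 -0.007  0.326]
j
[... 984 characters left out ...]
6] 281 med [0.71  0.092 0.078] lo [0.694 0.07  0.013] hi [0.739 0.116 0.116]
reagent 0.37 [228.3, 238.3] 2870 med [0.49  0.176 0.013] lo [0.439 0.061 0.006] hi [0.544 0.291 0.058]
tip_box 0.56 [156.2, 198.6] 1246 med [0.698 0.293 0.063] lo [0.66  0.236 0.016] hi [0.742 0.35  0.07 ]
dishes 0.63 [270.8, 352.4] 794 med [ 0.368 -0.176  0.043] lo [ 0.327 -0.22   0.03 ] hi [ 0.408 -0.134  0.05 ]
dishes 0.27 [154.0, 199.1] 1279 med [0.7   0.293 0.063] lo [0.66  0.235 0.016] hi [0.743 0.354 0.07 ]
timer 0.72 [274.7, 210.6] 566 med [0.364 0.245 0.026] lo [ 0.328  0.217 -0.001] hi [0.401 0.277 0.032]
marker 0.7 [270.5, 293.6] 201 med [0.365 0.005 0.009] lo [ 0.356 -0.056 -0.003] hi [0.372 0.067 0.018]
```

View pics/scene0.png

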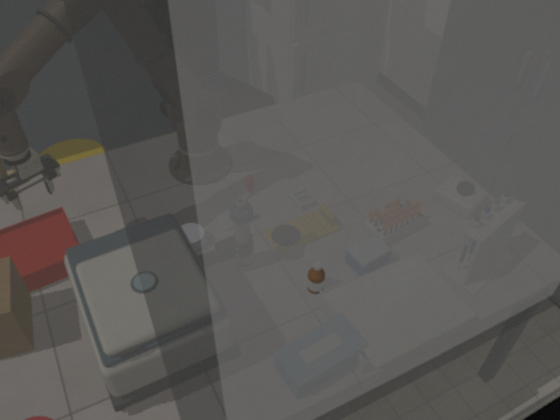

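View pics/top0.png

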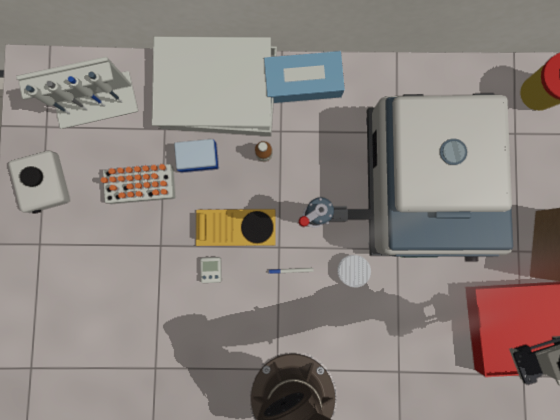

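The scene camera's picture is fogged. The top view is clear: pad at about (col 237, row 228), disc at (257, 227), jack at (320, 211), red crank handle at (304, 221). I'll measure those from the top view and plan the transit.

```bash
cat >> h.py <<'E'
def pad_fit(p, box=None):
    hsv=cv2.cvtColor(p['frame'],cv2.COLOR_RGB2HSV)
    m=cut_out('pad',p)[0]['mask']
    c=cloud(p,m); top=c[(c[:,2]>.008)&(c[:,2]<.02)]; wl=c[c[:,2]>.05]
    r=cv2.minAreaRect(top[:,:2].astype(np.float32)); 
    print('pad rect',np.round(r[0],3),np.round(r[1],3),round(r[2],1),'ztop',np.round(np.median(top[:,2]),3))
    if len(wl)>5:
        r2=cv2.minAreaRect(wl[:,:2].astype(np.float32)); print('wall',np.round(r2[0],4),np.round(r2[1],3),round(r2[2],1),'z',np.round(wl[:,2].max(),3))
    k=cv2.morphologyEx(m.astype(np.uint8),cv2.MORPH_CLOSE,np.ones((9,9)))
    d=(hsv[:,:,2]<70)&(k>0); n,l,s,cc=cv2.connectedComponentsWithStats(d.astype(np.uint8)); i=1+np.argmax(s[1:,4])
    print('disc px',cc[i],s[i],'world',np.round(ray(p,cc[i],.014),4))
def red_fit(p,h=.326):
    hsv=cv2.cvtColor(p['frame'],cv2.COLOR_RGB2HSV)
    m=((hsv[:,:,0]<8)|(hsv[:,:,0]>172))&(hsv[:,:,1]>150)&(hsv[:,:,2]>60)
    c=cloud(p,m); 
    r,cc=np.nonzero(m); z=p['z_map'][r,cc]; px=np.c_[cc,r][z>0]
    s=(np.hypot(c[:,0]-.52,c[:,1]+.05)<.1)&(c[:,2]>.31)
    print('red n',s.sum(),'world',np.round(np.median(c[s],0),4),np.round((c[s].min(0)+c[s].max(0))/2,4),'ray',np.round(ray(p,px[s].mean(0),h),4))
def head_fit(p):
    r,c=np.mgrid[0:420,0:560]; a=w(p,np.c_[c.ravel(),r.ravel()])
    s=(np.hypot(a[:,0]-.52,a[:,1]+.05)<.06)&(a[:,2]>.243)&(a[:,2]<.256)
    e,ra=cv2.minEnclosingCircle(a[s,:2].astype(np.float32)); print('head',s.sum(),np.round(e,4),round(ra,4),np.round(np.percentile(a[s],[1,99],axis=0),3).tolist())
E
python3 - <<'E'
from h import *
p=vision.get_image('top'); pad_fit(p); red_fit(p); head_fit(p)
s=arm.observe(); print(np.round(R.from_rotvec(s['ee_rot']).as_matrix(),3).tolist())
E
```

```text
pad rect [0.492 0.177] [0.109 0.239] 0.9 ztop 0.013
wall [0.4894 0.2698] [0.076 0.015] 1.5 z 0.07
disc px [256.71843434 226.5290404 ] [241 211  32  32 792] world [0.4944 0.1126 0.014 ]
red n 78 world [ 0.4977 -0.0123  0.3235] [ 0.499  -0.0134  0.3223] ray [ 0.4978 -0.0129  0.326 ]
head 368 [ 0.5302 -0.0591] 0.0344 [[0.497, -0.092, 0.243], [0.561, -0.028, 0.254]]
[[0.946, 0.324, 0.0], [0.324, -0.946, -0.0], [0.0, 0.0, -1.0]]
```

Call:
play_rows --increments "0 0 -4 3.4 1;0 0 -4 3.4 1;0 0 -4 3.4 1;0 0 -4 3.4 1;0 0 -4 3.6 1" --grip_force 30

```text
clock: 2.02
position: [0.2022, -0.5909, 0.3893]
ee_rot: [3.141, 0.042, 0.0]
force: [1.0, -1.4, 0.3]
width: 1.0
gripper_force: 0.0
```

Call:
play_rows --increments "2.3 -2.9 0 0 1;2.3 -2.9 0 0 1;2.3 -2.9 0 0 1;2.3 -2.9 0 0 1;2.3 -2.9 0 0 1"

```text
clock: 2.43
position: [0.3138, -0.4414, 0.3872]
ee_rot: [3.141, 0.046, 0.0]
force: [1.1, 0.1, 1.1]
width: 1.001
gripper_force: 0.0
```

Call:
play_rows --increments "2.5 -2.9 0 0 1;2.5 -2.9 0 0 1;2.5 -2.9 0 0 1;2.5 -2.9 0 0 1;2.5 -2.9 0 0 1"

```text
clock: 2.85
position: [0.4345, -0.2927, 0.3873]
ee_rot: [3.141, 0.046, 0.001]
force: [1.5, -0.9, -0.2]
width: 0.999
gripper_force: 0.0
```

Call:
play_rows --increments "0 -4 0 0 1;0 -4 0 0 1;0 -4 0 0 1;0 0 0 0 1;0 0 0 0 1"

```text
clock: 3.27
position: [0.4304, -0.1722, 0.3876]
ee_rot: [3.141, 0.054, 0.002]
force: [-0.7, -0.3, 0.4]
width: 0.999
gripper_force: 0.0
```

```bash
python3 - <<'E'
from h import *
s=arm.observe(); print(np.round(s['position'],4),np.round(R.from_rotvec(s['ee_rot']).as_matrix(),3).tolist(),np.round(s['force'],2))
p=vision.get_image('wrist'); save(p,'w1'); print(np.round(p['cam_to_world'],3).tolist()); red_fit(p); head_fit(p)
E
```

```text
[ 0.4304 -0.1722  0.3876] [[0.999, 0.034, 0.001], [0.034, -0.999, -0.0], [0.001, 0.0, -1.0]] [-0.7  -0.3   0.43]
[[0.034, 0.955, 0.296, 0.512], [-0.999, 0.032, 0.011, -0.169], [0.001, -0.296, 0.955, 0.585], [0.0, 0.0, 0.0, 1.0]]
red n 1451 world [ 0.5018 -0.0174  0.324 ] [ 0.5017 -0.0145  0.3184] ray [ 0.5021 -0.0188  0.326 ]
head 3848 [ 0.5331 -0.0576] 0.035 [[0.501, -0.09, 0.243], [0.565, -0.027, 0.252]]
```

Call:
play_rows --increments "0.7 -4 0 0 1;0.7 -4 0 0 1;0.7 -4 0 0 1;0.7 -4 0 0 1;0.7 -4 0 0 1"

```text
clock: 3.73
position: [0.4598, 0.0264, 0.3871]
ee_rot: [3.141, 0.04, 0.001]
force: [0.5, -1.1, 0.0]
width: 0.999
gripper_force: 0.0
```

Call:
play_rows --increments "0.6 -4 0 0 1;0.6 -4 0 0 1;0.6 -4 0 0 1;0.6 -4 0 0 1;0.6 -4 0 0 1"

```text
clock: 4.15
position: [0.4847, 0.2274, 0.3868]
ee_rot: [3.141, 0.04, 0.0]
force: [1.1, -0.0, -0.8]
width: 0.998
gripper_force: 0.0
```

Call:
play_rows --increments "0.6 -3 2 0 1;0.5 -1 4 0 1;0 0 4 0 1;0 0 2 0 1;0 0 0 0 1"

```text
clock: 4.57
position: [0.4923, 0.2642, 0.2615]
ee_rot: [3.136, 0.043, -0.012]
force: [0.3, -0.4, -0.6]
width: 0.999
gripper_force: 0.0
```

```bash
python3 - <<'E'
from h import *
s=arm.observe(); print(np.round(s['position'],4),np.round(R.from_rotvec(s['ee_rot']).as_matrix(),3).tolist(),np.round(s['force'],2))
p=vision.get_image('wrist'); save(p,'w2'); pad_fit(p)
E
```

```text
[0.4923 0.2642 0.2615] [[1.0, 0.027, -0.008], [0.027, -1.0, -0.005], [-0.008, 0.005, -1.0]] [ 0.29 -0.41 -0.62]
pad rect [0.496 0.18 ] [0.11 0.24] 1.4 ztop 0.013
wall [0.4932 0.2749] [0.08  0.015] 1.4 z 0.062
disc px [411.42559809 158.21507177] [ 375  122   72   79 4180] world [0.5031 0.1089 0.014 ]
```

View pics/w2.png

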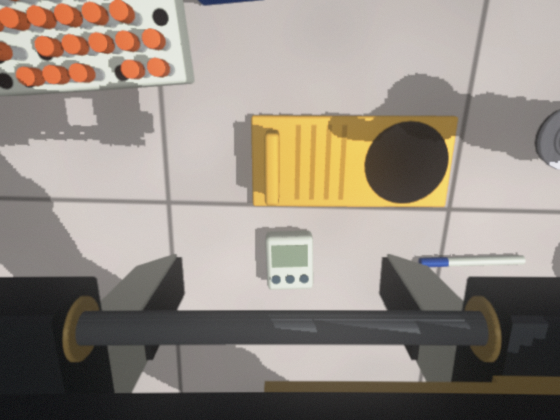

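Call:
play_rows --increments "0 -1 4 0 1;0 0 4 0 1;0 0 4 0 1;0 0 4 0 1;0 0 4 0 1"

```text
clock: 5.08
position: [0.4958, 0.2781, 0.068]
ee_rot: [-3.139, -0.043, -0.007]
force: [0.1, 0.2, -0.8]
width: 1.001
gripper_force: 0.0
```

Call:
play_rows --increments "0 0 2 0 1;0 0 2 0 1;0 0 0 0 1;0 0 0 0 1;0 0 0 0 1"

```text
clock: 5.5
position: [0.495, 0.2785, 0.0294]
ee_rot: [-3.14, -0.045, -0.005]
force: [-0.5, 0.2, 1.4]
width: 0.998
gripper_force: 0.0
```

Call:
play_rows --increments "0 0.4 0.8 0 1;0 0 0 0 1;0 0 0 0 -1;0 0 0 0 -1;0 0 0 0 -1" --grip_force 30

```text
clock: 5.92
position: [0.4932, 0.2738, 0.0194]
ee_rot: [-3.141, -0.046, -0.001]
force: [0.1, 0.7, 0.2]
width: 0.831
gripper_force: 0.0
```

Call:
play_rows --increments "0 0 0 0 -1;0 0 0 0 -1;0 0 0 0 -1;0 0 0 0 -1;0 0 0 0 -1"

```text
clock: 6.33
position: [0.4929, 0.2736, 0.019]
ee_rot: [3.141, 0.046, -0.0]
force: [0.1, -0.2, -0.3]
width: 0.469
gripper_force: 0.0
```

```bash
python3 - <<'E'
from h import *
s=arm.observe(); print(np.round(s['position'],4),np.round(R.from_rotvec(s['ee_rot']).as_matrix(),3).tolist(),np.round(s['force'],2),s['width'])
p=vision.get_image('top'); pad_fit(p); red_fit(p); head_fit(p)
E
```

```text
[0.4929 0.2736 0.019 ] [[1.0, 0.03, -0.0], [0.03, -1.0, -0.0], [-0.0, 0.0, -1.0]] [ 0.08 -0.23 -0.33] 0.46866608008765
pad rect [0.493 0.148] [0.109 0.182] 0.8 ztop 0.013
disc px [256.78441558 226.55454545] [242 211  31  32 770] world [0.4943 0.1124 0.014 ]
red n 75 world [ 0.4977 -0.0122  0.3232] [ 0.4991 -0.0134  0.3226] ray [ 0.4976 -0.013   0.326 ]
head 369 [ 0.5296 -0.0593] 0.0345 [[0.497, -0.092, 0.243], [0.561, -0.028, 0.254]]
```

Call:
play_rows --increments "0 0 0 0 -1;0 0 0 0 -1;0 0 0 0 -1;0 0 0 0 -1;0 0 0 0 -1" --grip_force 40

```text
clock: 6.85
position: [0.493, 0.2737, 0.019]
ee_rot: [-3.141, -0.046, -0.0]
force: [1.2, 0.9, -0.6]
width: 0.145
gripper_force: 40.0
```

Call:
play_rows --increments "0 0 0 0 -1;0 0 0 0 -1;0 0 0 0 -1;0 0 0 0 -1;0 0 0 0 -1"

```text
clock: 7.27
position: [0.493, 0.2738, 0.019]
ee_rot: [-3.141, -0.046, -0.0]
force: [0.2, 0.7, -1.3]
width: 0.147
gripper_force: 40.0
```

Call:
play_rows --increments "0.6 1 0 0 -1;0.6 2 0 0 -1;0.6 2 0 0 -1;0.6 2 0 0 -1;0.6 2 0 0 -1"

```text
clock: 7.68
position: [0.5256, 0.1842, 0.019]
ee_rot: [-3.141, -0.047, 0.0]
force: [-0.7, 3.0, -0.4]
width: 0.146
gripper_force: 40.1
```

Call:
play_rows --increments "0 2 0 0 -1;0 2 0 0 -1;0 1 0 0 -1;0 0 0 0 -1;0 0 0 0 -1"

```text
clock: 8.1
position: [0.5272, 0.133, 0.019]
ee_rot: [3.139, 0.044, -0.001]
force: [0.1, -3.6, 0.9]
width: 0.148
gripper_force: 40.0
```

```bash
python3 - <<'E'
from h import *
s=arm.observe(); print(np.round(s['position'],4),np.round(s['ee_rot'],3),np.round(s['force'],2),s['width'])
p=vision.get_image('top'); save(p,'t2'); head_fit(p); red_fit(p);pad_fit(p); 
p=vision.get_image('wrist'); save(p,'w3');
E
```

```text
[0.5272 0.133  0.019 ] [ 3.139e+00  4.400e-02 -1.000e-03] [ 0.15 -3.59  0.94] 0.1477714698152996
head 367 [ 0.5294 -0.0594] 0.0343 [[0.497, -0.09, 0.243], [0.561, -0.028, 0.254]]
red n 82 world [ 0.4976 -0.0123  0.3236] [ 0.4979 -0.0134  0.3212] ray [ 0.497  -0.0129  0.326 ]
pad rect [0.527 0.001] [0.107 0.163] 1.0 ztop 0.013
disc px [297.69309463 215.27621483] [288 201  25  31 391] world [ 0.5302 -0.0107  0.014 ]
```

View pics/w3.png

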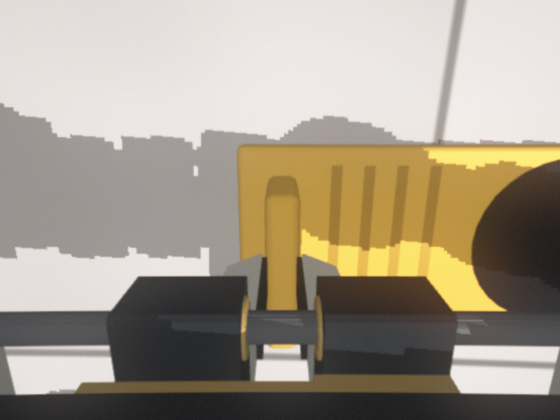

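The picture shows the pad firmly gripped: wall at (283, 270), disc at the right edge (520, 235). I'm making the final 28 mm push.

Call:
play_rows --increments "0 1 0 0 -1;0 1 0 0 -1;0 0.8 0 0 -1;0 0 0 0 -1;0 0 0 0 -1"

```text
clock: 8.67
position: [0.5281, 0.1046, 0.019]
ee_rot: [3.14, 0.043, -0.0]
force: [0.4, -3.3, 1.5]
width: 0.149
gripper_force: 40.0
```

```bash
python3 - <<'E'
from h import *
s=arm.observe(); print(np.round(s['position'],4),np.round(s['ee_rot'],3),np.round(s['force'],2),s['width'])
p=vision.get_image('top'); save(p,'t3'); head_fit(p); red_fit(p)
p=vision.get_image('scene'); save(p,'s3')
f=p['frame'][150:300,180:380]; f=cv2.resize(f,None,fx=4,fy=4); l=cv2.normalize(f,None,0,255,cv2.NORM_MINMAX); cv2.imwrite('pics/s3c.png',l[:,:,::-1])
E
```

```text
[0.5281 0.1046 0.019 ] [ 3.14   0.043 -0.   ] [ 0.35 -3.27  1.52] 0.14934834186376594
head 381 [ 0.5292 -0.0591] 0.0347 [[0.497, -0.092, 0.243], [0.561, -0.028, 0.254]]
red n 82 world [ 0.4977 -0.0123  0.3235] [ 0.4979 -0.0134  0.3232] ray [ 0.497  -0.0129  0.326 ]
```

View pics/s3c.png

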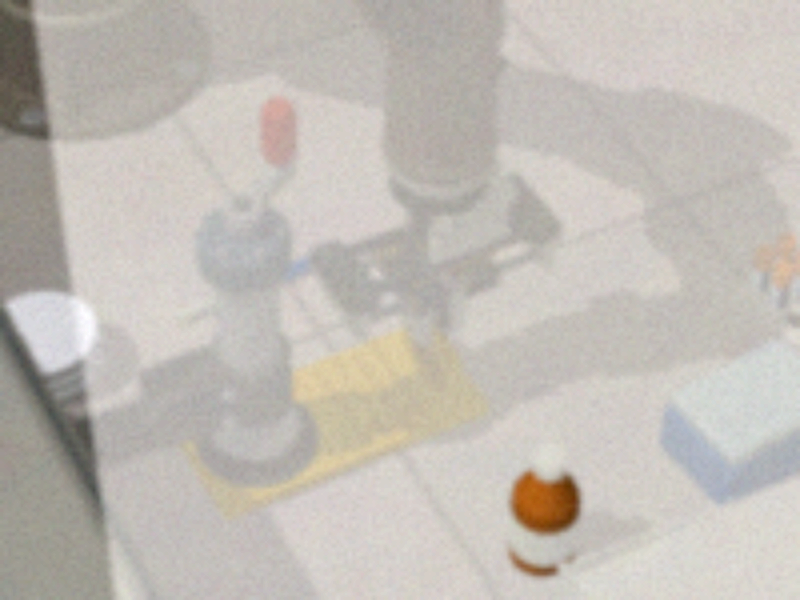

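The foot (crop at 257, 435) stands over the pad's disc end, and the gripper is clear of the crank. Next I'm releasing and backing off.

Call:
play_rows --increments "0 0 0 0 0.2;0 0 0 0 0.2;0 0 0 0 0.2;0 0 0 0 0.2;0 0 0 0 0.2"

```text
clock: 9.18
position: [0.5279, 0.1072, 0.019]
ee_rot: [-3.141, -0.047, -0.0]
force: [0.5, 0.2, 0.9]
width: 0.457
gripper_force: 0.0
```

Call:
play_rows --increments "0 0 -2 0 0.2;0 0 -3 0 0.2;0 -1 -3 0 0.2;0 -2 -4 0 0.2;0 -2 -4 0 0.2"

```text
clock: 9.6
position: [0.5259, 0.1539, 0.1749]
ee_rot: [3.141, 0.045, -0.002]
force: [0.2, 0.3, -0.4]
width: 0.599
gripper_force: 0.0
```

Call:
play_rows --increments "0 -1 -4 0 0.2;0 0 -4 0 0.2;0 0 -4 0 0.2;0 0 -4 0 0.2;0 0 -4 0 0.2"

```text
clock: 10.02
position: [0.5256, 0.1641, 0.3758]
ee_rot: [-3.141, -0.048, -0.001]
force: [1.9, 1.4, -0.4]
width: 0.604
gripper_force: 0.0
```

Call:
play_rows --increments "0 0 -2 0 0.2;-2 0 0 0 0.2;-2 0 0 0 0.2;-2 0 0 0 0.2;0 0 0 0 0.2"

```text
clock: 10.43
position: [0.4631, 0.1633, 0.3945]
ee_rot: [3.141, 0.051, 0.001]
force: [0.1, 0.6, 1.0]
width: 0.601
gripper_force: 0.0
```

```bash
python3 - <<'E'
from h import *
s=arm.observe(); print(np.round(s['position'],4),np.round(R.from_rotvec(s['ee_rot']).as_matrix(),3).tolist(),np.round(s['force'],2),s['width'])
p=vision.get_image('top'); save(p,'t4'); head_fit(p); red_fit(p); pad_fit(p)
p=vision.get_image('wrist'); save(p,'w4'); red_fit(p); head_fit(p); pad_fit(p)
E
```

```text
[0.4631 0.1633 0.3945] [[0.999, 0.033, 0.001], [0.033, -0.999, -0.0], [0.001, 0.0, -1.0]] [0.08 0.64 0.97] 0.6009624358464765
head 371 [ 0.5293 -0.0594] 0.0343 [[0.499, -0.092, 0.243], [0.561, -0.026, 0.254]]
red n 82 world [ 0.4977 -0.0124  0.323 ] [ 0.4981 -0.0134  0.3225] ray [ 0.497  -0.0129  0.326 ]
pad rect [0.527 0.008] [0.109 0.239] 1.6 ztop 0.013
wall [0.5057 0.0596] [0.145 0.049] 55.8 z 0.539
disc px [301.67741935 209.6344086 ] [297 201  14  20  93] world [ 0.5475 -0.0226  0.014 ]
red n 592 world [ 0.5019 -0.012   0.325 ] [ 0.5018 -0.0119  0.3246] ray [ 0.5021 -0.0113  0.326 ]
head 2525 [ 0.5327 -0.0556] 0.035 [[0.505, -0.079, 0.243], [0.566, -0.023, 0.252]]
pad rect [0.531 0.011] [0.11  0.239] 1.8 ztop 0.013
wall [0.5289 0.1057] [0.08  0.016] 1.5 z 0.062
disc px [414.41198044  97.08679707] [397  75  60  56 818] world [ 0.5488 -0.0305  0.014 ]
```

View pics/w4.png

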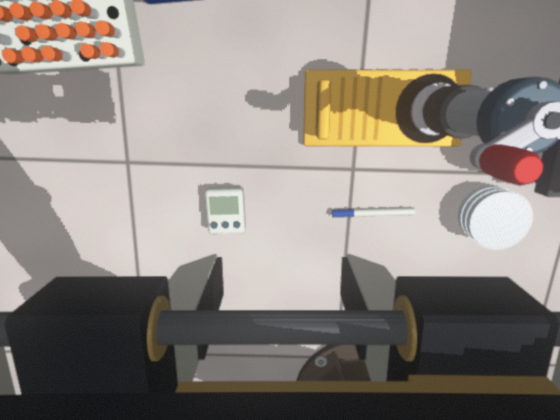

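Wrist and top views agree: the disc is within about 2 mm of the leg's axis, and other items are untouched. The red handle is at (510, 163) in this picture. Now moving above it.

Call:
play_rows --increments "0.7 3.5 0 0 1;0.7 3.5 0 0 1;0.6 3.6 0 0 1;0.6 3.6 0.5 0 1;0.6 3.6 1 0 1"

```text
clock: 11.05
position: [0.5048, -0.0169, 0.3789]
ee_rot: [-3.141, -0.046, -0.003]
force: [0.9, -0.1, -1.1]
width: 0.911
gripper_force: 0.0
```

Call:
play_rows --increments "0 0 1 0 1;0 0 0 0 1;0 0 0 0 1;0 0 0 0 1"

```text
clock: 11.38
position: [0.5038, -0.0135, 0.3689]
ee_rot: [-3.14, -0.049, -0.0]
force: [-0.2, 0.9, 0.3]
width: 1.0
gripper_force: 0.0
```

```bash
python3 - <<'E'
from h import *
s=arm.observe(); print(np.round(s['position'],4),np.round(R.from_rotvec(s['ee_rot']).as_matrix(),3).tolist(),np.round(s['force'],2),s['width'])
p=vision.get_image('wrist'); save(p,'w5'); red_fit(p); head_fit(p)
E
```

```text
[ 0.5038 -0.0135  0.3689] [[1.0, 0.031, 0.0], [0.031, -1.0, 0.001], [0.0, -0.001, -1.0]] [-0.18  0.91  0.3 ] 0.9995680884088614
red n 639 world [ 0.5019 -0.0135  0.3249] [ 0.5019 -0.0129  0.3237] ray [ 0.5023 -0.0133  0.326 ]
head 3268 [ 0.5332 -0.057 ] 0.0346 [[0.501, -0.089, 0.243], [0.566, -0.024, 0.252]]
```

View pics/w5.png

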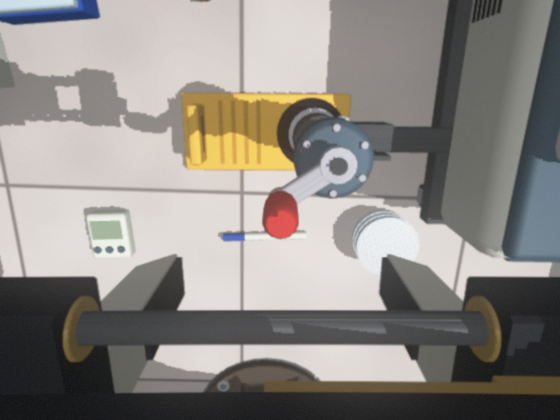

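The handle is at (281, 215), between the finger planes. Measured at (0.502, -0.0135), axis near (0.533, -0.057), radius about 54 mm, which agrees with the text. Going down to grasp.

Call:
play_rows --increments "-0.2 0 2 0 1;0 0 2 0 1;0 0 2 0 1;0 0 2 0 1;0 0 0 0 1" --grip_force 30

```text
clock: 11.85
position: [0.4998, -0.0141, 0.2858]
ee_rot: [-3.141, -0.05, 0.007]
force: [-0.5, -0.2, -0.9]
width: 1.001
gripper_force: 0.0
```

Call:
play_rows --increments "0 0 0 0 -1;0 0 0 0 -1;0 0 0 0 -1;0 0 0 0 -1;0 0 0 0 -1"

```text
clock: 12.27
position: [0.502, -0.0149, 0.2895]
ee_rot: [3.141, 0.046, 0.002]
force: [0.2, -0.1, 0.0]
width: 0.689
gripper_force: 0.0
```

Call:
play_rows --increments "0 0 0 0 -1;0 0 0 0 -1;0 0 0 0 -1;0 0 0 0 -1;0 0 0 0 -1"

```text
clock: 12.68
position: [0.5015, -0.015, 0.2885]
ee_rot: [3.141, 0.046, -0.0]
force: [0.8, 0.2, 0.7]
width: 0.324
gripper_force: 0.0
```

Call:
play_rows --increments "0 0 0 0 -1;0 0 0 0 -1;0 0 0 0 -1"

```text
clock: 12.93
position: [0.5015, -0.015, 0.2885]
ee_rot: [3.141, 0.046, -0.0]
force: [0.1, 0.3, 0.0]
width: 0.107
gripper_force: 0.0
```

```bash
cat > c.py <<'E'
from h import *
import sys
C=np.array([.533,-.0575])
s=arm.observe(); M=R.from_rotvec(s['ee_rot']).as_matrix(); P=s['position']
d=P[:2]-C; th=np.arctan2(d[1],d[0]); f=s['force']; t=np.array([np.sin(th),-np.cos(th)])
print('t',s['clock'],P.round(4),'th',np.degrees(th).round(1),'r',np.hypot(*d).round(4),'f',np.round(f,2),'tang',(f[:2]@t).round(2),'rad',(f[:2]@d/np.hypot(*d)).round(2),'w',round(s['width'],3),s['gripper_force'])
step,n=float(sys.argv[1]),int(sys.argv[2])
r=float(sys.argv[3]) if len(sys.argv)>3 else .055
q=P.copy() 
for i in range(1,n+1):
    a=th-np.radians(step*i); g=np.array([*(C+r*np.array([np.cos(a),np.sin(a)])),P[2]])
    print(i,np.round(np.degrees(a),0),np.round(M.T@(g-q)*100,2)); q=g
E
python3 c.py 15 24 .0545
```

```text
t 12.9333 [ 0.5015 -0.015   0.2885] th 126.6 r 0.0529 f [0.06 0.27 0.02] tang 0.21 rad 0.18 w 0.107 0.0
1 112.0 [ 1.17 -0.78 -0.  ]
2 97.0 [ 1.39 -0.3  -0.  ]
3 82.0 [ 1.42  0.07 -0.  ]
4 67.0 [ 1.36  0.43 -0.  ]
5 52.0 [ 1.2   0.77 -0.  ]
6 37.0 [ 0.96  1.05 -0.  ]
7 22.0 [ 0.65  1.26 -0.  ]
8 7.0 [0.3  1.39 0.  ]
9 -8.0 [-0.07  1.42  0.  ]
10 -23.0 [-0.43  1.36  0.  ]
11 -38.0 [-0.77  1.2   0.  ]
12 -53.0 [-1.05  0.96  0.  ]
13 -68.0 [-1.26  0.65  0.  ]
14 -83.0 [-1.39  0.3   0.  ]
15 -98.0 [-1.42 -0.07  0.  ]
16 -113.0 [-1.36 -0.43  0.  ]
17 -128.0 [-1.2  -0.77  0.  ]
18 -143.0 [-0.96 -1.05  0.  ]
19 -158.0 [-0.65 -1.26  0.  ]
20 -173.0 [-0.3  -1.39 -0.  ]
21 -188.0 [ 0.07 -1.42 -0.  ]
22 -203.0 [ 0.43 -1.36 -0.  ]
23 -218.0 [ 0.77 -1.2  -0.  ]
24 -233.0 [ 1.05 -0.96 -0.  ]
```

```bash
python3 - <<'E'
from h import *
p=vision.get_image('wrist'); save(p,'w6'); red_fit(p); head_fit(p)
p=vision.get_image('top'); red_fit(p); head_fit(p)
E
python3 c.py 15 1
```

```text
red n 637 world [ 0.5015 -0.0143  0.325 ] [ 0.5014 -0.0146  0.325 ] ray [ 0.5021 -0.0144  0.326 ]
head 5428 [ 0.5328 -0.0568] 0.0346 [[0.501, -0.088, 0.244], [0.566, -0.024, 0.252]]
t 13.0333 [ 0.5015 -0.015   0.2885] th 126.6 r 0.0529 f [-1.27 -0.03  0.  ] tang -1.04 rad 0.73 w 0.026 0.0
1 112.0 [ 1.15 -0.83 -0.  ]
  return _methods._mean(a, axis=axis, dtype=dtype,
  ret = um.true_divide(
Traceback (most recent call last):
  File "h.py", line 35, in red_fit
    print('red n',s.sum(),'world',np.round(np.median(c[s],0),4),np.round((c[s].min(0)+c[s].max(0))/2,4),'ray',np.round(ray(p,px[s].mean(0),h),4))
                                                                          ~~~~~~~~^^^
ValueError: zero-size array to reduction operation minimum which has no identity
```

View pics/w6.png

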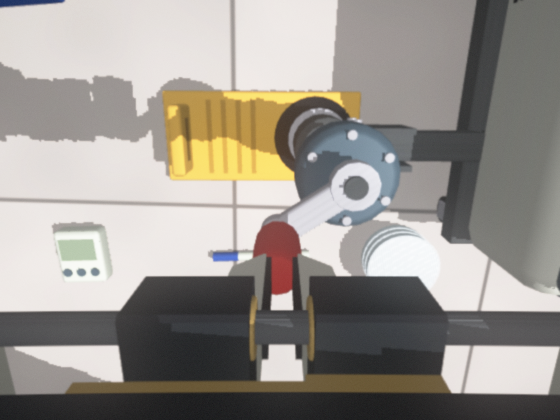

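Call:
play_rows --increments "0 0 0 0 -1;0 0 0 0 -1;0 0 0 0 -1"

```text
clock: 13.28
position: [0.5015, -0.015, 0.2886]
ee_rot: [3.141, 0.046, 0.0]
force: [-0.8, -0.2, -0.4]
width: 0.007
gripper_force: 0.0
```

```bash
python3 - <<'E'
from h import *
p=vision.get_image('wrist'); print(p['mtx'][0][0]); s=arm.observe(); print(s['width'],s['gripper_force'],s['position'])
for r in range(225,315,8):
    print(r,[ (c,p['frame'][r,c].tolist(),(w(p,[c,r])[0]*1000).round().astype(int).tolist() if p['z_map'][r,c]>0 else None) for c in (262,270,278,286,294,302)])
q=cut_out('crank_handle',p); print([(k['confidence'],k['point']) for k in q])
E
```

```text
374.320855323944
0.003485935798092817 0.0 [ 0.50152943 -0.01501464  0.2885589 ]
225 [(262, [147, 136, 135], [506, -2, 267]), (270, [131, 74, 69], [513, -8, 288]), (278, [130, 73, 68], [514, -12, 288]), (286, [129, 71, 68], [513, -17, 285]), (294, [223, 222, 227], [508, -22, 271]), (302, [220, 219, 223], [508, -27, 272])]
233 [(262, [130, 71, 68], [511, -4, 295]), (270, [134, 71, 69], [514, -8, 301]), (278, [133, 70, 67], [514, -12, 302]), (286, [132, 70, 68], [513, -17, 299]), (294, [127, 69, 67], [510, -21, 291]), (302, [221, 219, 224], [503, -27, 272])]
241 [(262, [133, 71, 68], [511, -4, 306]), (270, [135, 70, 67], [514, -8, 312]), (278, [134, 68, 66], [514, -12, 312]), (286, [133, 69, 67], [513, -17, 309]), (294, [130, 69, 66], [511, -21, 305]), (302, [240, 236, 233], [388, -47, 0])]
249 [(262, [134, 70, 68], [511, -5, 317]), (270, [139, 69, 66], [513, -9, 322]), (278, [136, 64, 62], [513, -13, 321]), (286, [134, 65, 62], [513, -16, 320]), (294, [128, 63, 62], [510, -20, 314]), (302, [180, 171, 167], [376, -47, -2])]
257 [(262, [141, 84, 81], [509, -5, 322]), (270, [135, 131, 125
[... 1147 characters left out ...]
46], [539, -9, 409]), (270, [57, 52, 48], [539, -11, 409]), (278, [46, 44, 42], [513, -13, 364]), (286, [46, 44, 44], [513, -16, 364]), (294, [48, 47, 45], [539, -16, 409]), (302, [48, 46, 45], [539, -18, 409])]
305 [(262, [46, 44, 44], [539, -9, 412]), (270, [68, 60, 48], [539, -11, 413]), (278, [44, 42, 41], [512, -13, 368]), (286, [42, 40, 38], [512, -16, 368]), (294, [45, 42, 41], [538, -16, 411]), (302, [44, 42, 43], [539, -18, 413])]
313 [(262, [45, 43, 42], [539, -9, 415]), (270, [97, 84, 61], [538, -11, 414]), (278, [61, 62, 63], [534, -13, 408]), (286, [61, 61, 62], [534, -15, 407]), (294, [44, 42, 42], [539, -16, 415]), (302, [40, 40, 41], [539, -18, 415])]
[(0.62, [239.9, 272.9])]
```

The depth map suggests the fingers end near z = 0.327, at the handle's top, though the reported TCP is 0.289. I'll open and measure where the fingertips really are before going lower.

Call:
play_rows --increments "0 0 0 0 1;0 0 0 0 1;0 0 0 0 1;0 0 0 0 1;0 0 0 0 1"

```text
clock: 13.8
position: [0.5015, -0.015, 0.2886]
ee_rot: [3.141, 0.046, -0.0]
force: [-0.1, 0.1, -0.4]
width: 0.318
gripper_force: 0.0
```

Call:
play_rows --increments "0 0 0 0 1;0 0 0 0 1;0 0 0 0 1;0 0 0 0 1;0 0 0 0 1"

```text
clock: 14.22
position: [0.5015, -0.015, 0.2885]
ee_rot: [3.141, 0.046, -0.0]
force: [0.4, -0.4, -0.1]
width: 0.683
gripper_force: 0.0
```

```bash
python3 - <<'E'
from h import *
p=vision.get_image('wrist'); s=arm.observe(); P=s['position'];print(P,s['width'],s['force']); M=R.from_rotvec(s['ee_rot']).as_matrix()
r,c=np.mgrid[0:420,0:560]; z=p['z_map'].ravel(); px=np.c_[c.ravel(),r.ravel()][z>0]; a=(w(p,px)-P)@M
for y0,y1 in((-.07,-.035),(.035,.07)):
    q=a[(a[:,1]>y0)&(a[:,1]<y1)&(abs(a[:,0])<.03)&(a[:,2]<.012)]
    print(len(q))
    for k in np.arange(-.09,.012,.01):
        t=q[(q[:,2]>=k)&(q[:,2]<k+.01)]
        if len(t): print(round(k,3),len(t),t.min(0).round(3),t.max(0).round(3))
sv=p['frame'].copy(); T=np.array(p['cam_to_world'])
save(p,'w7')
red_fit(p)
t=vision.get_image('top'); r,c=np.mgrid[0:420,0:560]; a=w(t,np.c_[c.ravel(),r.ravel()])
E
```

```text
[ 0.50151437 -0.01499588  0.28857451] 0.7224996342006714 [0.05105181 0.54218245 0.30407679]
9541
-0.09 217 [ 0.011 -0.045 -0.086] [ 0.013 -0.035 -0.08 ]
-0.08 449 [ 0.011 -0.049 -0.08 ] [ 0.013 -0.035 -0.07 ]
-0.07 430 [ 0.011 -0.05  -0.07 ] [ 0.013 -0.035 -0.06 ]
-0.06 341 [ 0.011 -0.048 -0.06 ] [ 0.013 -0.035 -0.05 ]
-0.05 142 [ 0.012 -0.046 -0.05 ] [ 0.013 -0.035 -0.04 ]
-0.04 3 [ 0.012 -0.036 -0.04 ] [ 0.013 -0.035 -0.039]
8717
-0.09 191 [ 0.012  0.035 -0.086] [ 0.014  0.043 -0.08 ]
-0.08 419 [ 0.011  0.035 -0.08 ] [ 0.013  0.048 -0.07 ]
-0.07 401 [ 0.012  0.035 -0.07 ] [ 0.013  0.048 -0.06 ]
-0.06 308 [ 0.012  0.035 -0.06 ] [ 0.013  0.048 -0.05 ]
-0.05 125 [ 0.012  0.035 -0.05 ] [ 0.013  0.045 -0.041]
-0.04 1 [ 0.012  0.035 -0.039] [ 0.012  0.035 -0.039]
0.01 2 [0.029 0.042 0.012] [0.029 0.042 0.012]Traceback (most recent call last):
  File "<stdin>", line 12, in <module>
  File "h.py", line 32, in red_fit
    c=cloud(p,m);
  File "h.py", line 16, in cloud
    r,c=np.nonzero(m); return w(pic,np.c_[c,r])
                              ~^^^^^^^^^^^^^^^^
  File "h.py", line 6, in w
    u=cv2.undistortPoints(px.reshape(-1,1,2),pic['mtx'],np.array(pic['distortion'],float)).reshape(-1,2)
      ~~~~~~~~~~~~~~~~~~~^^^^^^^^^^^^^^^^^^^^^^^^^^^^^^^^^^^^^^^^^^^^^^^^^^^^^^^^^^^^^^^^^
cv2.error: OpenCV(4.12.0) /io/opencv/modules/calib3d/src/undistort.dispatch.cpp:347: error: (-215:Assertion failed) CV_IS_MAT(_src) && CV_IS_MAT(_dst) && (_src->rows == 1 || _src->cols == 1) && (_dst->rows == 1 || _dst->cols == 1) && _src->cols + _src->rows - 1 == _dst->rows + _dst->cols - 1 && (CV_MAT_TYPE(_src->type) == CV_32FC2 || CV_MAT_TYPE(_src->type) == CV_64FC2) && (CV_MAT_TYPE(_dst->type) == CV_32FC2 || CV_MAT_TYPE(_dst->type) == CV_64FC2) in function 'cvUndistortPointsInternal'
```

View pics/w7.png

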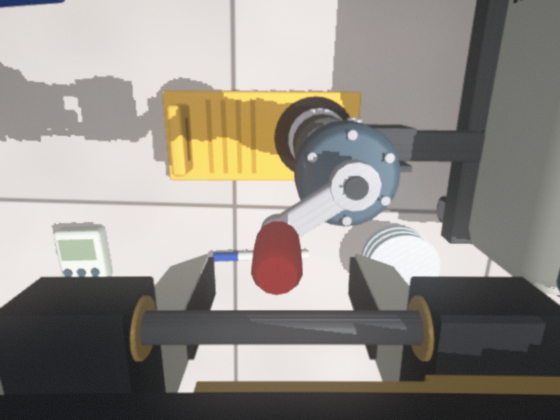

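The picture and depth agree: the finger ends (at (210, 260) and (352, 260)) really sit about 38 mm above the reported TCP, so the closed fingers passed above the handle at (277, 260). I'll lower further in steps, watching the force.

Call:
play_rows --increments "0 0 0.5 0 1;0 0 0.5 0 1;0 0 0 0 1"

```text
clock: 14.52
position: [0.5009, -0.0151, 0.2773]
ee_rot: [3.141, 0.046, -0.003]
force: [0.4, -0.5, 0.6]
width: 0.942
gripper_force: 0.0
```

```bash
python3 - <<'E'
from h import *
p=vision.get_image('wrist'); s=arm.observe(); P=s['position'];print(P,s['width'],s['force']); M=R.from_rotvec(s['ee_rot']).as_matrix()
r,c=np.mgrid[0:420,0:560]; a=w(p,np.c_[c.ravel(),r.ravel()]); b=(a-P)@M
q=a[(abs(b[:,1])>.03)&(abs(b[:,1])<.07)&(abs(b[:,0])<.02)&(b[:,2]<-.02)&(b[:,2]>-.09)]
print('finger low z',np.sort(q[:,2])[:8].round(4))
red_fit(p)
E
```

```text
[ 0.50096643 -0.01509171  0.27772587] 0.9734182639272922 [-0.01199833 -0.65809022  0.69640074]
finger low z [0.3145 0.3151 0.3152 0.3153 0.3156 0.3157 0.3157 0.3157]
red n 411 world [ 0.5002 -0.0097  0.325 ] [ 0.5015 -0.0107  0.3249] ray [ 0.5008 -0.0095  0.326 ]
```

Call:
play_rows --increments "0 0 0.6 0 1;0 0 0 0 1;0 0 0 0 1"

```text
clock: 14.82
position: [0.5013, -0.015, 0.2722]
ee_rot: [-3.141, -0.046, 0.001]
force: [0.3, -0.2, 0.6]
width: 0.998
gripper_force: 0.0
```

Call:
play_rows --increments "0 0 0.6 0 1;0 0 0 0 1;0 0 0 0 1"

```text
clock: 15.07
position: [0.5013, -0.015, 0.2662]
ee_rot: [3.141, 0.046, -0.001]
force: [0.5, -0.3, 0.5]
width: 1.001
gripper_force: 0.0
```

Call:
play_rows --increments "0 0 0.6 0 -1;0 0 0.5 0 -1;0 0 0 0 -1;0 0 0 0 -1;0 0 0 0 -1"

```text
clock: 15.48
position: [0.5015, -0.015, 0.2555]
ee_rot: [3.141, 0.046, -0.0]
force: [-0.2, 0.3, 0.4]
width: 0.688
gripper_force: 0.0
```

Call:
play_rows --increments "0 0 0 0 -1;0 0 0 0 -1;0 0 0 0 -1;0 0 0 0 -1;0 0 0 0 -1"

```text
clock: 15.9
position: [0.5016, -0.0149, 0.2557]
ee_rot: [-3.141, -0.046, -0.0]
force: [-0.1, 5.6, 1.3]
width: 0.322
gripper_force: 2.9
```

Call:
play_rows --increments "0 0 0 0 -1;0 0 0 0 -1;0 0 0 0 -1;0 0 0 0 -1;0 0 0 0 -1"

```text
clock: 16.32
position: [0.5014, -0.0143, 0.2556]
ee_rot: [-3.141, -0.047, 0.0]
force: [-1.8, 5.1, 1.5]
width: 0.278
gripper_force: 30.0
```

```bash
python3 c.py 15 24 .0545
```

```text
t 16.3167 [ 0.5014 -0.0143  0.2556] th 126.2 r 0.0535 f [-1.83  5.07  1.52] tang 1.52 rad 5.17 w 0.278 30.000382661819458
1 111.0 [ 1.21 -0.73  0.  ]
2 96.0 [ 1.39 -0.29  0.  ]
3 81.0 [ 1.42  0.08 -0.  ]
4 66.0 [ 1.35  0.44 -0.  ]
5 51.0 [ 1.19  0.78 -0.  ]
6 36.0 [ 0.95  1.06 -0.  ]
7 21.0 [ 0.64  1.27 -0.  ]
8 6.0 [ 0.29  1.39 -0.  ]
9 -9.0 [-0.08  1.42 -0.  ]
10 -24.0 [-0.44  1.35 -0.  ]
11 -39.0 [-0.78  1.19 -0.  ]
12 -54.0 [-1.06  0.95 -0.  ]
13 -69.0 [-1.27  0.64 -0.  ]
14 -84.0 [-1.39  0.29 -0.  ]
15 -99.0 [-1.42 -0.08  0.  ]
16 -114.0 [-1.35 -0.44  0.  ]
17 -129.0 [-1.19 -0.78  0.  ]
18 -144.0 [-0.95 -1.06  0.  ]
19 -159.0 [-0.64 -1.27  0.  ]
20 -174.0 [-0.29 -1.39  0.  ]
21 -189.0 [ 0.08 -1.42  0.  ]
22 -204.0 [ 0.44 -1.35  0.  ]
23 -219.0 [ 0.78 -1.19  0.  ]
24 -234.0 [ 1.06 -0.95  0.  ]
```

Gripped at 25.6 mm, which matches the 26 mm handle. Starting to crank clockwise.

Call:
play_rows --increments "1.2 -0.75 0 0 -1;1.39 -0.3 0 0 -1;1.42 0.08 0 0 -1;1.35 0.44 0 0 -1;1.2 0.78 0 0 -1"

```text
clock: 16.73
position: [0.5683, -0.0132, 0.2557]
ee_rot: [-3.139, -0.051, -0.002]
force: [-0.1, 5.6, -0.0]
width: 0.277
gripper_force: 30.0
```

```bash
python3 c.py 15 2
```

```text
t 16.7333 [ 0.5683 -0.0132  0.2557] th 51.5 r 0.0567 f [-0.06  5.58 -0.  ] tang -3.52 rad 4.33 w 0.277 30.000376403331757
1 37.0 [ 0.86  1.19 -0.  ]
2 22.0 [ 0.66  1.28 -0.  ]
```

Call:
play_rows --increments "0.95 1.06 0 0 -1;0.64 1.27 0 0 -1;0.29 1.39 0 0 -1;-0.08 1.42 0 0 -1;-0.44 1.35 0 0 -1"

```text
clock: 17.15
position: [0.5852, -0.0813, 0.2557]
ee_rot: [3.141, 0.046, 0.006]
force: [2.0, 2.0, 1.4]
width: 0.272
gripper_force: 30.0
```

```bash
python3 c.py 15 1
```

```text
t 17.15 [ 0.5852 -0.0813  0.2557] th -24.6 r 0.0574 f [2.04 1.97 1.37] tang -2.64 rad 1.04 w 0.272 30.000500679016113
1 -40.0 [-1.01  1.09 -0.  ]
```

Call:
play_rows --increments "-0.78 1.2 0 0 -1;-1.06 0.95 0 0 -1;-1.27 0.64 0 0 -1;-1.39 0.29 0 0 -1;-1.42 -0.08 0 0 -1"

```text
clock: 17.57
position: [0.5236, -0.1114, 0.2556]
ee_rot: [-3.14, -0.046, -0.001]
force: [4.0, 10.9, 0.3]
width: 0.277
gripper_force: 30.0
```

```bash
python3 c.py 15 5
```

```text
t 17.5667 [ 0.5236 -0.1114  0.2556] th -99.9 r 0.0547 f [ 3.98 10.94  0.31] tang -2.05 rad -11.46 w 0.277 30.001510083675385
1 -115.0 [-1.36 -0.44 -0.  ]
2 -130.0 [-1.19 -0.8   0.  ]
3 -145.0 [-0.94 -1.08  0.  ]
4 -160.0 [-0.63 -1.29  0.  ]
5 -175.0 [-0.27 -1.41  0.  ]
```

Call:
play_rows --increments "-1.36 -0.49 0 0 -1;-1.19 -0.83 0 0 -1;-0.95 -1.1 0 0 -1;-0.63 -1.3 0 0 -1;-0.28 -1.41 0 0 -1"

```text
clock: 17.98
position: [0.4803, -0.0616, 0.2558]
ee_rot: [3.141, 0.046, 0.009]
force: [19.3, -0.3, -12.8]
width: 0.278
gripper_force: 30.0
```

```bash
sed -i 's/^C=.*/C=np.array([.5345,-.0555])/' c.py; python3 c.py 15 5
```

```text
t 17.9833 [ 0.4803 -0.0616  0.2558] th -173.6 r 0.0545 f [ 19.26  -0.34 -12.81] tang -2.48 rad -19.11 w 0.278 29.997783601284027
1 -189.0 [ 0.02 -1.43 -0.  ]
2 -204.0 [ 0.44 -1.37  0.  ]
3 -219.0 [ 0.78 -1.21  0.  ]
4 -234.0 [ 1.06 -0.96  0.01]
5 -249.0 [ 1.28 -0.66  0.01]
```

Call:
play_rows --increments "0.22 -1.43 0 0 -1;0.54 -1.37 0 0 -1;0.8 -1.21 0 0 -1;1.06 -0.96 0 0 -1;1.28 -0.66 0 0 -1"

```text
clock: 18.4
position: [0.5156, -0.0059, 0.2561]
ee_rot: [3.138, 0.045, 0.0]
force: [0.8, -8.8, 7.4]
width: 0.281
gripper_force: 30.0
```

```bash
sed -i 's/^C=.*/C=np.array([.536,-.0555])/' c.py; python3 c.py 15 5
```

```text
t 18.4 [ 0.5156 -0.0059  0.2561] th 112.3 r 0.0536 f [ 0.75 -8.78  7.37] tang -2.64 rad -8.41 w 0.281 30.001268684864044
1 97.0 [ 1.35 -0.46 -0.  ]
2 82.0 [1.44 0.05 0.  ]
3 67.0 [1.37 0.42 0.  ]
4 52.0 [1.22 0.76 0.  ]
5 37.0 [0.98 1.05 0.  ]
```

Call:
play_rows --increments "1.35 -0.3 0 0 -1;1.44 0.05 0 0 -1;1.37 0.42 0 0 -1;1.22 0.76 0 0 -1;0.98 1.05 0 0 -1"

```text
clock: 18.82
position: [0.5794, -0.0236, 0.2572]
ee_rot: [3.139, 0.046, -0.002]
force: [-12.8, -2.5, 19.3]
width: 0.278
gripper_force: 30.0
```

```bash
python3 c.py 15 5
```

```text
t 18.8167 [ 0.5794 -0.0236  0.2572] th 36.3 r 0.0538 f [-12.79  -2.51  19.28] tang -5.55 rad -11.8 w 0.278 30.005916953086853
1 21.0 [0.75 1.21 0.  ]
2 6.0 [0.3 1.4 0. ]
3 -9.0 [-0.07  1.43  0.  ]
4 -24.0 [-0.44  1.37  0.  ]
5 -39.0 [-0.78  1.21  0.  ]
```

```bash
python3 - <<'E'
import numpy as np
from scipy.optimize import least_squares as L
p=np.array([(.5014,-.0143),(.5683,-.0132),(.5852,-.0813),(.5236,-.1114),(.4803,-.0616),(.5156,-.0059),(.5794,-.0236)])
g=lambda v:np.hypot(*(p-v[:2]).T)-v[2]
s=L(g,[.533,-.057,.055]);print(s.x,g(s.x)*1e3)
g2=lambda v:np.hypot(*(p-v).T)-.055
s=L(g2,[.533,-.057]);print(s.x,g2(s.x)*1e3)
E
```

```text
[ 0.53549609 -0.05748256  0.05522201] [-0.20131446 -0.11264598 -0.10622953 -0.00781751  0.12743866  0.06465281
  0.235916  ]
[ 0.53550154 -0.05738269] [-0.05427522  0.02589287  0.15410326  0.31289916  0.36240115  0.19545393
  0.39264294]
```

```bash
sed -i 's/^C=.*/C=np.array([.5355,-.0574])/; s/^q=P.copy().*/q=P-f\/7000/; s/,P\[2\]\])/,.2558])/' c.py; python3 c.py 0 1; python3 c.py 10 3
```

```text
t 18.8167 [ 0.5794 -0.0236  0.2572] th 37.6 r 0.0554 f [-12.79  -2.51  19.28] tang -5.81 rad -11.67 w 0.278 30.005916953086853
1 38.0 [-0.22  0.05 -0.14]
t 18.8167 [ 0.5794 -0.0236  0.2572] th 37.6 r 0.0554 f [-12.79  -2.51  19.28] tang -5.81 rad -11.67 w 0.278 30.005916953086853
1 28.0 [ 0.28  0.88 -0.14]
2 18.0 [0.34 0.9  0.  ]
3 8.0 [0.18 0.94 0.  ]
```

Call:
play_rows --increments "-0.2 0.05 -0.1 0 -1;0 0 0 0 -1;0 0 0 0 -1"

```text
clock: 19.07
position: [0.5789, -0.0235, 0.2576]
ee_rot: [3.141, 0.045, 0.004]
force: [2.5, 0.2, 6.2]
width: 0.28
gripper_force: 30.0
```

```bash
python3 c.py 8 5
```

```text
t 19.0667 [ 0.5789 -0.0235  0.2576] th 38.0 r 0.0551 f [2.51 0.22 6.22] tang 1.37 rad 2.11 w 0.28 30.001618266105652
1 30.0 [0.44 0.65 0.09]
2 22.0 [0.32 0.7  0.  ]
3 14.0 [0.22 0.74 0.  ]
4 6.0 [0.11 0.76 0.  ]
5 -2.0 [0.   0.77 0.  ]
```

Call:
play_rows --increments "0.44 0.66 0 0 -1;0.32 0.7 0 0 -1;0.22 0.74 0 0 -1;0.11 0.76 0 0 -1;0 0.77 0 0 -1"

```text
clock: 19.48
position: [0.5906, -0.0569, 0.2577]
ee_rot: [-3.139, -0.05, -0.003]
force: [0.9, 7.3, 6.9]
width: 0.277
gripper_force: 30.0
```

```bash
python3 c.py 10 5
```

```text
t 19.4833 [ 0.5906 -0.0569  0.2577] th 0.5 r 0.0551 f [0.87 7.26 6.87] tang -7.26 rad 0.94 w 0.277 30.002174377441406
1 -10.0 [-0.1   0.85  0.09]
2 -20.0 [-0.27  0.92 -0.  ]
3 -30.0 [-0.43  0.86 -0.  ]
4 -40.0 [-0.57  0.77 -0.  ]
5 -50.0 [-0.69  0.66 -0.  ]
```

The crank is clearly heavier: about 7 N against roughly 2 N free. I'll hold briefly and read the force again.

Call:
play_rows --increments "0 0 0 0 -1"

```text
clock: 19.57
position: [0.5905, -0.0596, 0.2577]
ee_rot: [3.141, 0.046, 0.003]
force: [0.9, 0.7, 8.4]
width: 0.279
gripper_force: 30.0
```

Call:
play_rows --increments "0 0 0 0 -1"

```text
clock: 19.65
position: [0.5905, -0.0596, 0.2577]
ee_rot: [3.14, 0.045, 0.003]
force: [1.4, -0.8, 7.4]
width: 0.276
gripper_force: 30.0
```

```bash
python3 c.py 2 2
```

```text
t 19.65 [ 0.5905 -0.0596  0.2577] th -2.3 r 0.0551 f [ 1.39 -0.8   7.4 ] tang 0.75 rad 1.42 w 0.276 30.00159591436386
1 -4.0 [-0.    0.2   0.09]
2 -6.0 [-0.02  0.19  0.  ]
```

Call:
play_rows --increments "0 0.12 0 0 -1"

```text
clock: 19.73
position: [0.5905, -0.0599, 0.2577]
ee_rot: [3.141, 0.047, 0.003]
force: [1.3, 2.6, 7.6]
width: 0.271
gripper_force: 30.0
```

Call:
play_rows --increments "0 0.12 0 0 -1"

```text
clock: 19.82
position: [0.5905, -0.0605, 0.2577]
ee_rot: [-3.141, -0.048, -0.003]
force: [1.7, 5.1, 7.2]
width: 0.28
gripper_force: 30.0
```

Call:
play_rows --increments "-0.01 0.12 0 0 -1"

```text
clock: 19.9
position: [0.5904, -0.0614, 0.2577]
ee_rot: [-3.14, -0.048, -0.003]
force: [1.8, 5.0, 7.3]
width: 0.275
gripper_force: 30.0
```

```bash
python3 c.py 2 1
```

```text
t 19.9 [ 0.5904 -0.0614  0.2577] th -4.1 r 0.0551 f [1.84 4.99 7.26] tang -5.11 rad 1.48 w 0.275 30.002589225769043
1 -6.0 [-0.    0.12  0.09]
```

Call:
play_rows --increments "-0.01 0.12 0 0 -1;-0.01 0.12 0 0 -1"

```text
clock: 20.07
position: [0.5903, -0.0632, 0.2578]
ee_rot: [-3.14, -0.049, -0.003]
force: [1.6, 6.1, 6.8]
width: 0.277
gripper_force: 30.0
```

Call:
play_rows --increments "-0.01 0.12 0 0 -1"

```text
clock: 20.15
position: [0.5902, -0.0642, 0.2577]
ee_rot: [-3.14, -0.049, -0.003]
force: [1.5, 6.2, 7.3]
width: 0.278
gripper_force: 30.0
```

Call:
play_rows --increments "-0.01 0.12 0 0 -1"

```text
clock: 20.23
position: [0.59, -0.0653, 0.2577]
ee_rot: [-3.14, -0.049, -0.003]
force: [0.1, 5.4, 8.3]
width: 0.278
gripper_force: 30.0
```

Call:
play_rows --increments "-0.02 0.12 0 0 -1"

```text
clock: 20.32
position: [0.5899, -0.0665, 0.2577]
ee_rot: [-3.14, -0.05, -0.003]
force: [1.2, 6.7, 8.5]
width: 0.279
gripper_force: 30.0
```

```bash
python3 c.py 2 6
```

```text
t 20.3167 [ 0.5899 -0.0665  0.2577] th -9.5 r 0.0551 f [1.23 6.72 8.48] tang -6.84 rad 0.1 w 0.279 30.002300441265106
1 -12.0 [-0.03  0.09  0.07]
2 -14.0 [-0.05  0.19 -0.  ]
3 -16.0 [-0.05  0.18 -0.  ]
4 -18.0 [-0.06  0.18 -0.  ]
5 -20.0 [-0.07  0.18 -0.  ]
6 -22.0 [-0.07  0.18 -0.  ]
```

The steady push is now about 6 N, so it's firm. Relaxing, releasing and lifting straight up.

Call:
play_rows --increments "0 -0.05 -0.1 0 -1;0 0 0 0 1;0 0 0 0 1;0 0 0 0 1;0 0 0 0 1"

```text
clock: 20.73
position: [0.5891, -0.0685, 0.2572]
ee_rot: [3.141, 0.046, -0.002]
force: [-0.0, 0.5, -0.1]
width: 0.52
gripper_force: 0.0
```

Call:
play_rows --increments "0 0 0 0 1;0 0 0 0 1;0 0 0 0 1;0 0 0 0 1;0 0 0 0 1"

```text
clock: 21.15
position: [0.5898, -0.0679, 0.2575]
ee_rot: [3.141, 0.046, -0.0]
force: [-0.2, -0.0, 0.1]
width: 0.878
gripper_force: 0.0
```

Call:
play_rows --increments "0 0 -1 0 1;0 0 -3 0 1;0 0 -4 0 1;0 0 -4 0 1;0 0 0 0 1"

```text
clock: 21.57
position: [0.5924, -0.0672, 0.3867]
ee_rot: [3.141, 0.046, 0.019]
force: [-0.7, 0.3, 0.5]
width: 1.003
gripper_force: 0.0
```

Call:
play_rows --increments "0 -4 0 0 1;0 -4 0 0 1;0 -4 0 0 1;0 -4 0 0 1;0 0 0 0 1"

```text
clock: 21.98
position: [0.5829, 0.1024, 0.3786]
ee_rot: [-3.135, -0.065, -0.0]
force: [-0.3, 0.9, 0.3]
width: 0.999
gripper_force: 0.0
```

Call:
play_rows --increments "-2 0 0 0 1;-3 0 0 0 1;-2 0 0 0 1;0 0 0 0 1;0 0 0 0 1"

```text
clock: 22.4
position: [0.5148, 0.0898, 0.3789]
ee_rot: [3.141, 0.047, 0.003]
force: [0.1, 0.2, -0.9]
width: 1.001
gripper_force: 0.0
```

```bash
python3 - <<'E'
from h import *
s=arm.observe(); print(s['position'].round(3),np.round(s['force'],2),s['clock'])
p=vision.get_image('top'); head_fit(p); red_fit(p); pad_fit(p)
for q in ['marker','dishes','timer','tube_rack','tip_box','reagent']:
    d=cut_out(q,p)
    if d: print(q,np.median(cloud(p,d[0]['mask']),0).round(3))
p=vision.get_image('wrist'); save(p,'w8'); red_fit(p); pad_fit(p)
E
```

```text
[0.515 0.09  0.379] [ 0.12  0.15 -0.94] 22.4
head 382 [ 0.5295 -0.0594] 0.0346 [[0.497, -0.092, 0.243], [0.558, -0.026, 0.253]]
red n 84 world [ 0.5825 -0.0649  0.3259] [ 0.5831 -0.0652  0.322 ] ray [ 0.5831 -0.0649  0.326 ]
pad rect [ 0.527 -0.063] [0.106 0.091] 0.3 ztop 0.013
disc px [312.7375 228.1375] [302 225  24   7  80] world [ 0.492  -0.0565  0.014 ]
timer [0.363 0.246 0.026]
tube_rack [0.614 0.457 0.046]
tip_box [0.699 0.293 0.063]
reagent [0.72  0.094 0.083]
red n 1500 world [ 0.5889 -0.0597  0.3266] [ 0.5876 -0.0623  0.3198] ray [ 0.5886 -0.0597  0.326 ]
pad rect [0.531 0.011] [0.111 0.24 ] 1.6 ztop 0.013
wall [0.5299 0.0149] [0.079 0.197] 0.8 z 0.121
disc px [367.72453704 133.11574074] [347 110  63  64 864] world [ 0.5455 -0.0357  0.014 ]
```

View pics/w8.png

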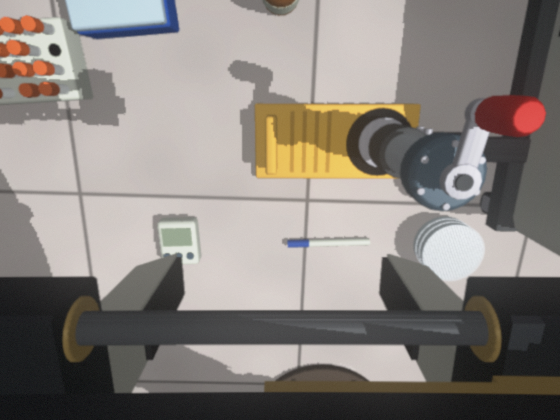

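The foot stands on the disc at (380, 145) with a black rim showing around it. The pad hasn't moved, the crank handle is released at (512, 115), and the other items are in place.

```bash
python3 -c "
from cell import job; print(job.sign_off())"
```

```text
the job is handed in; nothing more can be done
None
```

The foot pad is under the stabiliser leg, with its black disc about 4 mm or less off the leg's axis. The crank is wound clockwise to a steady push of about 6 N and released, and the job is handed in after about 22 s, with the result not reported back.

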